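Open the board-test fixture

TASK

Open the larger of the two test fixtures so that the circuit board inside can be reached: with the fingertips press down its release tab so that the spring lifts the lid by itself, then push the lid on past upright until it rests fully open against its stop, and move clear. Pick nothing up; leave the board lying in its nest, the smaller fixture shut and everything else where it stands.

Things in the scene. Friction and masses are not known exactly. Their poses are not given: they have to be found in the camera images.
- fixture: the larger test fixture, a grey box 140 mm wide, bolted down. Origin on the bench, mid-width; its x points from the release tab (front, robot's side) to the hinge (back), z up. Closed lid's top 63 mm high, its front edge at x = -52 mm; walls at x = -45 and +75 mm; hinge line at x = 55, height 60 mm. The tab's hook stands in front of the lid, 69 mm high (x -61 to -46 mm)
- tab_pad (a point): middle of the top face of the release tab's pad, the black ribbed ledge 34 mm wide (y) that sticks out in front of the larger fixture; 42 mm above the bench, 89 mm in front of the fixture's origin. The pad reaches 15 mm further to the front and 28 mm back to the hook. It moves with the tab
- tab (a joint): release tab of the larger fixture, angle in rad: 0 at rest, 0.3 pressed to its stop. Pressed straight down at tab_pad it travels 9 mm in all and lets go of the lid after about 5.5 mm (0.18 rad); it needs about 1.5 N to start and 4.5 N at the stop, and springs back when left
- lid (a joint): larger fixture's lid, rad: 0 shut (about 0.01 latched), 0.75 where its spring lifts and leaves it within 1 s of release, 1.57 upright, 1.9 fully open on its stop. Above 0.75 only its weight (0.1 kg, at mid-length) acts: left short of upright it falls back to 0.75; past about 1.7 it falls on to the stop and stays
- lid_edge (a point): middle of the front (free) edge of the larger fixture's lid, at mid-thickness; the lid is a plain aluminium plate 107 mm from hinge to edge, 120 mm wide, 6 mm thick. Moves with the lid
- lid_hinge (a point): middle of the hinge line of the larger fixture's lid, 60 mm above the bench; same axes as the fixture (the hinge line is its y axis). The lid's edge travels on a circle of 107 mm about it, up and back
- board_center (a point): circuit board, 60 x 80 x 12 mm with its parts, lying loose on the nest inside the larger fixture, top about 30 mm above the bench; this point is at its centre, 6 mm above its underside
- small_fixture: the smaller test fixture of the same make (100 mm wide, lid 75 x 80 mm, same height, same latch), bolted beside the larger one; origin and axes as for the larger one. To be left shut
- small_lid (a joint): lid of the smaller fixture, rad, 0 shut; must stay shut
- heatsink: loose aluminium finned heat sink, 44 x 44 x 24 mm, standing between the fixtures at the far end; origin under its centre
- screwdriver: loose screwdriver, about 190 mm long, lying between the fixtures, towards the robot; its x axis runs from handle to blade; origin under its middle
- tape_roll: loose roll of tape lying flat, 90 mm across, 24 mm high, at the left of the fixtures; origin under its centre
- dispenser: loose upright plastic bottle, 52 mm across, 95 mm high, at the left; origin under its centre
- tray: loose small open black tray, 90 x 70 x 35 mm, at the right; origin under its centre
- pull_handle: loose black U-shaped cabinet handle standing on its feet, 100 mm long, 40 mm high, at the right; origin under its centre
Things that resemble listed ones, but are neither listed nor needed, are in the scene too. Leave any orange look-alike of the fixture alone.

How it is judged:
By the outcome, as a careful person would: the job done as asked, in the order asked, and still so for the second after the job is handed in, with the robot touching nothing.
It also fails if it takes over 43 s, if anything falls off the work surface, if the arm or the gripper's body presses on something with over 40 N, if the wrist force passes 120 N, or if a joint passes its speed limit or range.

ROBOT

A 6-joint arm with a two-finger parallel gripper is mounted at the origin on the work surface. World frame = base frame: x ahead of the robot, y to its left, z up, the work surface at z = 0. Lengths are in m, angles in degrees, forces in N, time in s.
With the tool pointing down it reaches from about 0.375 to 0.9 m from the base axis. Payload 3.1 kg.
Tool frame: the origin (TCP) lies on the centre line of the jaws, within the pads' length; the fingertips stand 8 mm ahead of it and the grasp point (between the pads) lies 11 mm behind it; z points along the fingers, y is the direction in which the jaws open and shut (so a half turn about z gives the same grasp; the last joint's range is limited). The gripper opens to 87 mm and grips with 3 to 60 N. Pads are 19 mm wide; open, the fingers measure 117 mm over their backs; the gripper's body (75 mm by 190 mm) begins 51 mm behind the grasp point.
Start: joints at [63.799, 30.224, 82.088, -0, 67.689, -10.227], TCP at [0.172, 0.601, 0.231] pointing down, gripper open.
Joint ranges: [-176.69, 176.69], [-43.24, 126.21], [12.49, 139.97], [-82, 262], [0, 151.66], [-163.58, 163.58]. Speed limits (degrees/s): [159.86, 159.86, 180, 180, 180, 180].

INTERFACE

Orientations are given as a 3x3 rotation matrix whose columns are the frame's x, y, z axes.
In Python, from rig import * gives the robot as it stands. The module is installed in compiled form; this text tells all that it offers.
- The arm moves only by the tool arm_command, never from a script. Its argument "commands" is a list of rows, each an object with "translation": the shift along the tool's x, y, z scaled (see below), a list of three; "dr": the turn, a rotation vector about the tool's x, y, z scaled (see below), a list of three; "jaw": the closure, from 0 (fully open) to 1 (shut). In form: [{"translation": [x, y, z], "dr": [ax, ay, az], "jaw": jaw}, ...]. A call has 1 to 12 rows; each row shifts and turns the commanded pose from where the row before left it, along the tool's axes as they then stand; what a row does not reach is not made up. The controller multiplies each number of a shift by 25 mm and each number of a turn by 6 degrees. A row lasts 1/12 s, in which the tool goes at most 41.7 mm and 7.16 degrees, less where a joint would pass 70% of its speed; a pose out of reach is approached as far as the arm can. A call with a number of a shift or a turn outside -1 to 1 is refused whole. A call with a gripper value outside its range is refused whole. The fingers move at their own pace and stop on an object; the grip force is fixed at half the most. Time passes only in rows, so rows that do not move let the fingers close. It gives the time, the measured TCP pose, the force and the opening at its end, in the units of the state.
- read_state(): the state, without advancing time (a new reading comes with each control period).
- capture(name): name is "scene" or "top" or "wrist"; returns (picture, depth): 480x640x3 uint8, red, green, blue; 480x640 float32, m along the optical axis (not along the pixel's ray), 0 where there is no reading.
- camera_model(name): a dict with "intrinsics" (3x3 intrinsics, pixels), "pose" (4x4, takes a point from camera to world coordinates); the wrist camera has in their place "mount" (4x4, takes a point from camera to tool coordinates, whose origin is the TCP and whose axes are the flange's). Camera axes: x right, y down, z forward; pixel columns grow to the right and rows downward; lengths in m; the calibration is good to about 2 mm. A picture is of the moment at which its call begins: read the wrist's pose just before it. camera_model takes no time and is no camera call.
- hand_in(): hands the job in, once; it reports no verdict.
The state is a dict: "time_s": time; "joint_positions": joint angles; "qvel": joint speeds; "tau": joint torques, N m; "position": TCP position; "tcp_rot": TCP orientation; "force": force on the tool from outside, world axes, zero at the start; "moment": the same for the moment, N m; "opening": opening from 0.0 (shut) to 1.0 (fully open).
Only numpy, scipy, OpenCV 4.12 (cv2) and the standard library are available. Lean on these libraries where they do the work, as an engineer would, in place of code of your own. Each camera call takes 0.05 s, during which the arm holds its last target.

## Working session

There is one attempt and no reset: what is moved stays moved. The work goes in short steps, Python scripts to look and compute and a tool call to move; the robot and the scene stay as the last step left them, time stands still between calls to the robot, and variables do not carry over. Pictures are saved under pics/ and viewed, and the job is handed in when it is done.

Besides the shell and the picture viewer there is one more tool, called after "Emit:" in YAML: its name, and indented under it one key for each argument. arm_command: Moves the arm, as the interface text tells. Its arguments: {"type":"object","properties":{"commands":{"type":"array"}},"required":["commands"]}

```bash
mkdir -p pics
python3 - <<'E'
from rig import *
import cv2,numpy as np
s=read_state();print(s)
for n in("scene","top"):
    p,d=capture(n);cv2.imwrite(f"pics/{n}0.png",p[:,:,::-1]);np.savez(f"{n}0.npz",p=p,d=d)
    print(n,camera_model(n))
print(camera_model("wrist"))
E
```

```text
{'time_s': 0.0, 'joint_positions': array([ 6.37973658e+01,  3.02813345e+01,  8.21557026e+01,  6.73096335e-05,
        6.76886347e+01, -1.02272994e+01]), 'qvel': array([ 0.0789202 , -0.04844774, -0.06825116,  0.02365375, -0.10883864,
       -0.01027579]), 'tau': array([-3.00026404e-04, -4.40048110e+01, -1.76588738e+01,  6.30615139e-02,
        5.84399840e-02, -1.90699948e-04]), 'position': array([0.17166818, 0.60022487, 0.22955001]), 'tcp_rot': array([[-9.61379953e-01,  2.75222901e-01, -9.69457530e-04],
       [ 2.75224331e-01,  9.61378019e-01, -1.96750782e-03],
       [ 3.90511950e-04, -2.15834088e-03, -9.99997595e-01]]), 'force': array([0.12261686, 0.30981655, 0.20892905]), 'moment': array([0.04304608, 0.01798513, 0.04861141]), 'opening': 0.9959529290450317}
scene {'intrinsics': array([[573.4876191 ,   0.        , 313.96493426],
       [  0.        , 573.4876191 , 238.34508796],
       [  0.        ,   0.        ,   1.        ]]), 'pose': array([[ 0.68932059,  0.45700647, -0.56212295,  1.35741367],
       [ 0.72432142, -0.44973999,  0.52258245, -0.7563825 ],
       [-0.01398561, -0.
[... 348 characters left out ...]
  [-0.99979232,  0.00644047, -0.01933468,  0.01913886],
       [ 0.01852019, -0.10874086, -0.99389759,  1.35165349],
       [ 0.        ,  0.        ,  0.        ,  1.        ]])}
{'intrinsics': array([[409.70372301,   0.        , 320.8575292 ],
       [  0.        , 409.70372301, 243.04830995],
       [  0.        ,   0.        ,   1.        ]]), 'mount': array([[-9.23201296e-05, -9.64746013e-01, -2.63182679e-01,
         7.14466257e-02],
       [ 9.99997355e-01,  5.15757273e-04, -2.24138861e-03,
         7.75738595e-04],
       [ 2.29810910e-03, -2.63182190e-01,  9.64743413e-01,
        -1.53698395e-01],
       [ 0.00000000e+00,  0.00000000e+00,  0.00000000e+00,
         1.00000000e+00]])}
```

View pics/scene0.png

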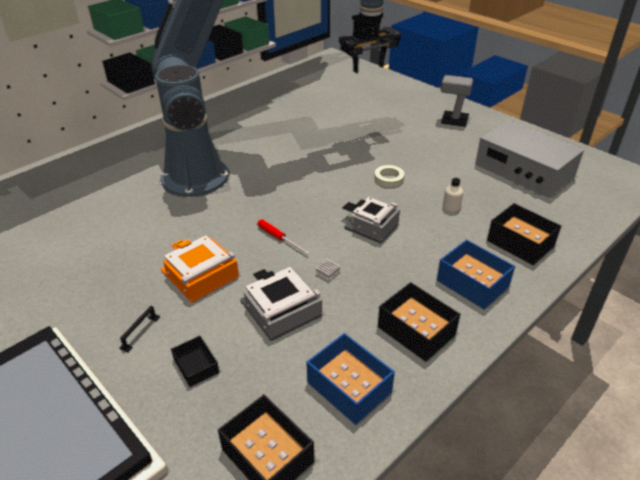

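View pics/top0.png

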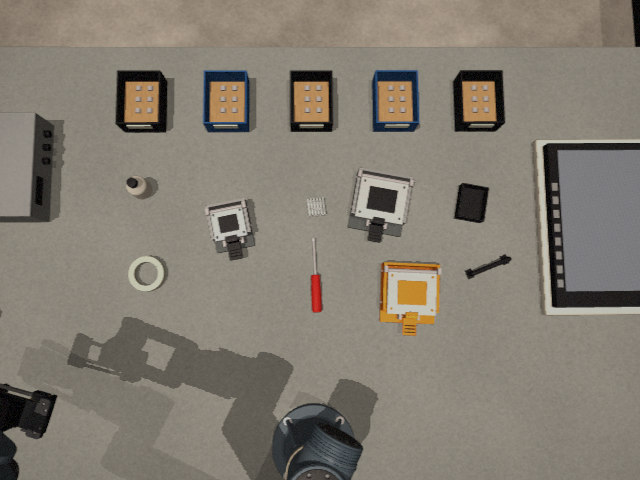

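The candidates in the top picture are the grey fixture at (381,198), the smaller grey fixture at (230,222) and the orange look-alike at (411,290). The grey one at (381,198) is the larger. I'll confirm that in an enlarged crop and measure it.

```bash
cat > h.py <<'E'
import numpy as np,cv2
from rig import *
def ray(n,uv,z):
    c=camera_model(n);K=c["intrinsics"];T=c["pose"]
    d=T[:3,:3]@np.linalg.solve(K,[uv[0],uv[1],1]);o=T[:3,3]
    return o+d*(z-o[2])/d[2]
def proj(n,X):
    c=camera_model(n);K=c["intrinsics"];T=c["pose"]
    p=K@(T[:3,:3].T@(np.array(X)-T[:3,3]));return p[:2]/p[2]
E
python3 - <<'E'
from h import *
p=np.load("top0.npz")["p"];d=np.load("top0.npz")["d"]
x0,y0,x1,y1=335,155,445,345
cv2.imwrite("pics/crop0.png",cv2.resize(p[155:265,335:445,::-1],(600,600),interpolation=cv2.INTER_CUBIC))
q=np.load("scene0.npz")["p"]
cv2.imwrite("pics/crop1.png",cv2.resize(q[240:350,220:350,::-1],(780,660),interpolation=cv2.INTER_CUBIC)[:600])
for n,im,(a,b,c,e) in(("top",p,(345,160,420,245)),("scene",q,(238,262,330,320))):
    s=im[b:e,a:c].astype(int);m=((s.min(2)>185)).astype(np.uint8)
    m=cv2.morphologyEx(m,cv2.MORPH_CLOSE,np.ones((3,3)))
    cs,_=cv2.findContours(m,cv2.RETR_EXTERNAL,cv2.CHAIN_APPROX_NONE)
    k=max(cs,key=cv2.contourArea);r=cv2.minAreaRect(k);bx=cv2.boxPoints(r)+[a,b]
    print(n,r)
    ap=cv2.approxPolyDP(cv2.convexHull(k),4,True)[:,0]+[a,b]
    for u in ap: print(u,ray(n,u,.063).round(4))
    if n=="top":
        for u in bx: print("box",u,ray(n,u,.063).round(4))
E
```

```text
top ((30.06756591796875, 53.5945930480957), (35.8389778137207, 6.411561012268066), 9.462322235107422)
[357 213] [ 0.5797 -0.1145  0.063 ]
[367 209] [ 0.5898 -0.1398  0.063 ]
[393 215] [ 0.5742 -0.2049  0.063 ]
box [356.86486435 213.81081009] [ 0.5777 -0.1142  0.063 ]
box [357.91891861 207.48648453] [ 0.5937 -0.1171  0.063 ]
box [393.27026749 213.37837601] [ 0.5783 -0.2057  0.063 ]
box [392.21621323 219.70270157] [ 0.5623 -0.2026  0.063 ]
scene ((41.581016540527344, 27.66779136657715), (35.99101257324219, 56.36210632324219), 64.23067474365234)
[291 268] [ 0.5776 -0.1085  0.063 ]
[312 294] [ 0.6763 -0.1325  0.063 ]
[266 315] [ 0.6524 -0.2492  0.063 ]
[247 286] [ 0.5518 -0.2226  0.063 ]
```

View pics/crop0.png

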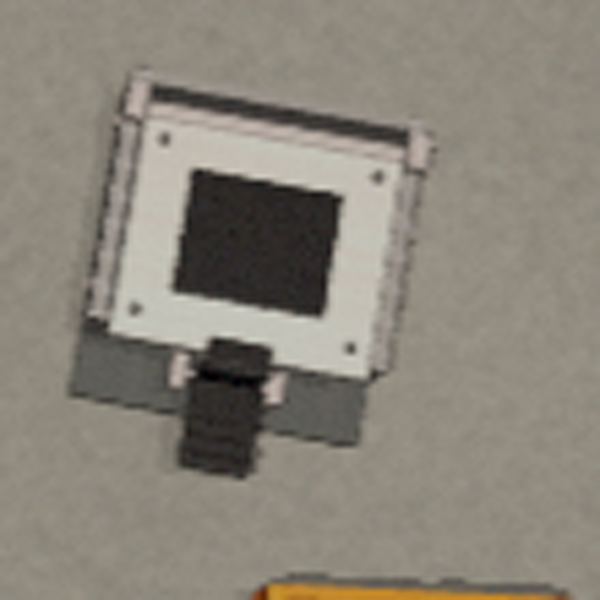

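View pics/crop1.png

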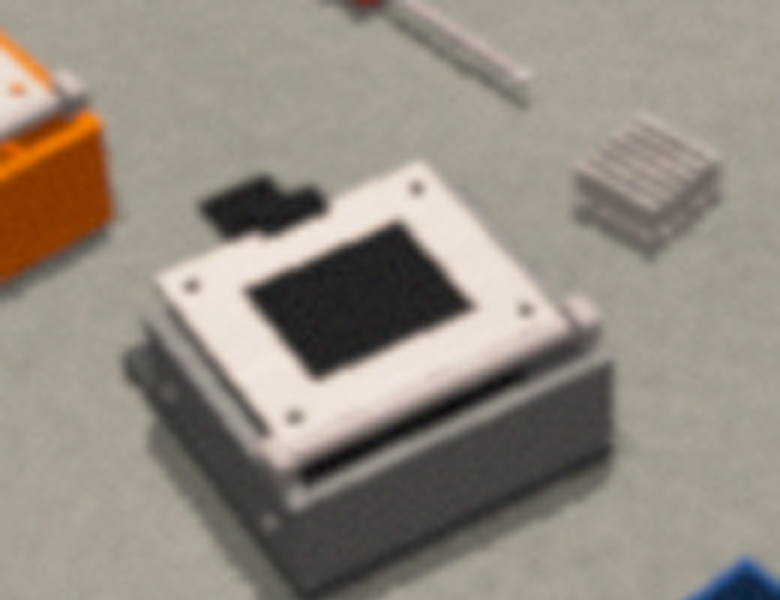

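The crops confirm it: a grey body with a black square in the lid, the tab at top (376,235), and a wider lid than the other grey fixture. Next I'll triangulate points across the two views.

Run:
```python
from h import *
def tri(a,b):
    A=[]
    for n,uv in(("top",a),("scene",b)):
        c=camera_model(n);P=c["intrinsics"]@np.linalg.inv(c["pose"])[:3]
        A+= [uv[0]*P[2]-P[0],uv[1]*P[2]-P[1]]
    v=np.linalg.svd(np.array(A))[2][-1];return v[:3]/v[3]
t=lambda x,y:(335+x/5.4545-.4,155+y/5.4545-.4)
s=lambda x,y:(220+x/6-.4,240+y/6-.4)
pts={"FL":(t(110,333),s(425,160)),"FR":(t(368,378),s(155,277)),
"sqBL":(t(193,170),s(472,305)),"sqBR":(t(342,197),s(318,380)),"sqFR":(t(325,317),s(247,291)),"sqFL":(t(173,292),s(402,220)),"padFL":(t(180,467),s(265,176)),"padFR":(t(246,478),s(200,206)),}
for k,(a,b) in pts.items():
    print(k,tri(a,b).round(4),ray("top",a,.063).round(4)[:2],ray("scene",b,.063).round(4)[:2], "pad" in k and ray("top",a,.042).round(4))
d=np.load("top0.npz")["d"]
c=camera_model("top");
def P(u,v):
    z=d[v,u];return c["pose"][:3,:3]@(np.linalg.solve(c["intrinsics"],[u,v,1])*z)+c["pose"][:3,3]
for u,v in((376,237),(377,234),(381,198),(390,210),(411,290),(430,270)):print(u,v,P(u,v).round(4))
```

```text
FL [ 0.5734 -0.1077  0.0652] [ 0.573  -0.1088] [ 0.5721 -0.1054] False
FR [ 0.5511 -0.2265  0.066 ] [ 0.5515 -0.2271] [ 0.5486 -0.2247] False
sqBL [ 0.6482 -0.1486  0.0657] [ 0.649  -0.1485] [ 0.6459 -0.1472] False
sqBR [ 0.6359 -0.2166  0.065 ] [ 0.636  -0.2173] [ 0.6347 -0.2151] False
sqFR [ 0.5806 -0.2064  0.0652] [ 0.5799 -0.208 ] [ 0.5795 -0.2041] False
sqFL [ 0.5925 -0.137   0.0646] [ 0.592  -0.1382] [ 0.5917 -0.1351] False
padFL [ 0.5136 -0.1426  0.0396] [ 0.5109 -0.1398] [ 0.5343 -0.1574] [ 0.5132 -0.1424  0.042 ]
padFR [ 0.5085 -0.173   0.0394] [ 0.5057 -0.1699] [ 0.5296 -0.187 ] [ 0.5079 -0.173   0.042 ]
376 237 [ 0.5211 -0.1636  0.0438]
377 234 [ 0.5289 -0.1665  0.0426]
381 198 [ 0.6175 -0.1756  0.0637]
390 210 [ 0.5869 -0.1976  0.0632]
411 290 [ 0.3865 -0.245   0.0622]
430 270 [ 0.4356 -0.2939  0.0616]
```

Larger fixture: origin about (0.613, -0.177), yaw about -10.5°, pad at about (0.526, -0.160, 0.042). The two views and the depth agree to about 2 mm. I'll approach with the jaws shut and the tool's y along the fixture's y.

Emit:
arm_command:
  commands:
    - {"translation": [0,0,0],"dr": [0,0,-0.9],"jaw": 1}
    - {"translation": [-0.69,-0.97,0],"dr": [0,0,0],"jaw": 1}
    - {"translation": [-0.69,-0.97,0],"dr": [0,0,0],"jaw": 1}
    - {"translation": [-0.69,-0.97,0],"dr": [0,0,0],"jaw": 1}
    - {"translation": [-0.69,-0.97,0],"dr": [0,0,0],"jaw": 1}
    - {"translation": [-0.69,-0.97,0],"dr": [0,0,0],"jaw": 1}
    - {"translation": [-0.69,-0.97,0],"dr": [0,0,0],"jaw": 1}
    - {"translation": [-0.69,-0.97,0],"dr": [0,0,0],"jaw": 1}
    - {"translation": [-0.69,-0.97,0],"dr": [0,0,0],"jaw": 1}
    - {"translation": [-0.69,-0.97,0],"dr": [0,0,0],"jaw": 1}
    - {"translation": [-0.69,-0.97,0],"dr": [0,0,0],"jaw": 1}
    - {"translation": [-0.69,-0.97,0],"dr": [0,0,0],"jaw": 1}

```text
time_s: 1.1
position: [0.3096, 0.3024, 0.2304]
tcp_rot: [[-0.983, 0.183, -0.0], [0.183, 0.983, -0.0], [0.0, -0.0, -1.0]]
force: [0.5, 0.4, 0.2]
opening: 0.172
```

Emit:
arm_command:
  commands:
    - {"translation": [-0.69,-0.97,0],"dr": [0,0,0],"jaw": 1}
    - {"translation": [-0.69,-0.97,0],"dr": [0,0,0],"jaw": 1}
    - {"translation": [-0.69,-0.97,0],"dr": [0,0,0],"jaw": 1}
    - {"translation": [-0.69,-0.97,0],"dr": [0,0,0],"jaw": 1}
    - {"translation": [-0.69,-0.97,0],"dr": [0,0,0],"jaw": 1}
    - {"translation": [-0.69,-0.97,0],"dr": [0,0,0],"jaw": 1}
    - {"translation": [-0.69,-0.97,0],"dr": [0,0,0],"jaw": 1}
    - {"translation": [-0.69,-0.97,0],"dr": [0,0,0],"jaw": 1}
    - {"translation": [-0.69,-0.97,0],"dr": [0,0,0],"jaw": 1}
    - {"translation": [-0.69,-0.97,0],"dr": [0,0,0],"jaw": 1}
    - {"translation": [-0.69,-0.97,0],"dr": [0,0,0],"jaw": 1}

```text
time_s: 2.02
position: [0.4472, 0.0054, 0.2304]
tcp_rot: [[-0.983, 0.184, -0.001], [0.184, 0.983, 0.0], [0.001, 0.0, -1.0]]
force: [0.8, 0.9, -0.5]
opening: 0.006
```

Emit:
arm_command:
  commands:
    - {"translation": [-0.69,-0.97,0],"dr": [0,0,0],"jaw": 1}
    - {"translation": [-0.69,-0.97,0],"dr": [0,0,0],"jaw": 1}
    - {"translation": [-0.69,-0.97,0],"dr": [0,0,0],"jaw": 1}
    - {"translation": [-0.69,-0.97,0],"dr": [0,0,0],"jaw": 1}
    - {"translation": [0,0,0],"dr": [0,0,0],"jaw": 1}
    - {"translation": [0,0,0],"dr": [0,0,0],"jaw": 1}
    - {"translation": [0,0,0],"dr": [0,0,0],"jaw": 1}

```text
time_s: 2.6
position: [0.4961, -0.1006, 0.23]
tcp_rot: [[-0.983, 0.184, -0.002], [0.184, 0.983, 0.001], [0.002, 0.001, -1.0]]
force: [-0.5, 0.1, -0.9]
opening: 0.005
```

Run:
```python
from h import *
s=read_state();p,d=capture("wrist");cv2.imwrite("pics/w1.png",p[:,:,::-1]);np.savez("w1.npz",p=p,d=d,pos=s["position"],R=s["tcp_rot"])
print(s["time_s"],s["position"],s["force"],s["opening"])
```

```text
2.6 [ 0.49613078 -0.10060975  0.22997798] [-0.45298017  0.07974366 -0.93782159] 0.004532918443295677
```

View pics/w1.png

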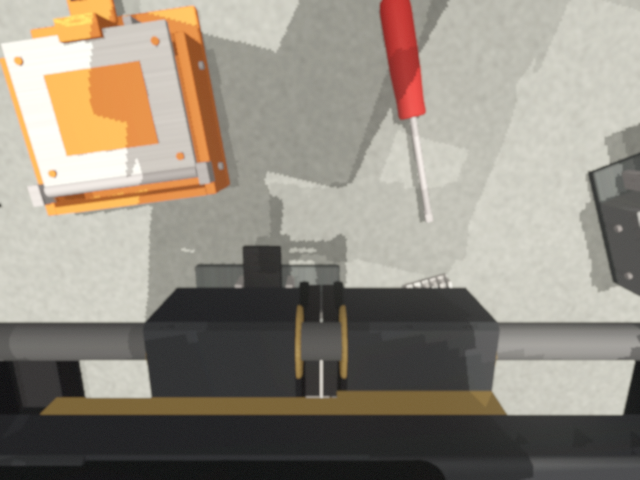

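The wrist view shows the pad's front edge at about (244..281, 247) and the orange fixture at upper left, clear of the gripper. I'll use it to cross-check the pad position.

Run:
```python
from h import *
f=np.load("w1.npz");c=camera_model("wrist");M=c["mount"];R=f["R"];pos=f["pos"]
o=R@M[:3,3]+pos
F=np.array([[.983,-.184],[.184,.983]])
for uv in((244,247),(281,247)):
    d=R@M[:3,:3]@np.linalg.solve(c["intrinsics"],[*uv,1])
    X=o+d*(.042-o[2])/d[2];print(X.round(4),F@(X[:2]-[.6133,-.1766]), f["d"][252,262])
print("tcp fix",F@(pos[:2]-[.6133,-.1766]))
```

```text
[ 0.5083 -0.1705  0.042 ] [-0.10429185 -0.01336581] 0.35730845
[ 0.5142 -0.139   0.042 ] [-0.10430128  0.0187103 ] 0.35730845
tcp fix [-0.12915955  0.05313928]
```

Emit:
arm_command:
  commands:
    - {"translation": [-0.57,-0.69,0],"dr": [0,0,0],"jaw": 1}
    - {"translation": [-0.57,-0.69,0],"dr": [0,0,0],"jaw": 1}
    - {"translation": [-0.57,-0.69,0],"dr": [0,-1,0],"jaw": 1}
    - {"translation": [0,0,0],"dr": [0,-1,0],"jaw": 1}
    - {"translation": [0.208,0,0.978],"dr": [0,0,0],"jaw": 1}
    - {"translation": [0.208,0,0.978],"dr": [0,0,0],"jaw": 1}
    - {"translation": [0.208,0,0.978],"dr": [0,0,0],"jaw": 1}
    - {"translation": [0.208,0,0.978],"dr": [0,0,0],"jaw": 1}
    - {"translation": [0.208,0,0.978],"dr": [0,0,0],"jaw": 1}
    - {"translation": [0.208,0,0.978],"dr": [0,0,0],"jaw": 1}
    - {"translation": [0,0,0],"dr": [0,0,0],"jaw": 1}
    - {"translation": [0,0,0],"dr": [0,0,0],"jaw": 1}

```text
time_s: 3.65
position: [0.5285, -0.1582, 0.0797]
tcp_rot: [[-0.962, 0.182, 0.201], [0.179, 0.983, -0.036], [-0.204, 0.002, -0.979]]
force: [-0.0, -0.2, -0.1]
opening: 0.007
```

Run:
```python
from h import *
s=read_state();p,d=capture("wrist");cv2.imwrite("pics/w2.png",p[:,:,::-1])
pos=s["position"];F=np.array([[.983,-.184],[.184,.983]])
print(s["time_s"],pos,F@(pos[:2]-[.6133,-.1766]),s["force"],s["tcp_rot"].round(3))
p,d=capture("scene");cv2.imwrite("pics/s2.png",cv2.resize(p[180:350,180:360,::-1],(720,600*17//15*15//17)))
```

```text
3.65 [ 0.52851432 -0.15817052  0.07974574] [-0.08673535  0.00251561] [-0.03297553 -0.15962839 -0.13614143] [[-0.962  0.182  0.201]
 [ 0.179  0.983 -0.036]
 [-0.204  0.002 -0.979]]
```

View pics/w2.png

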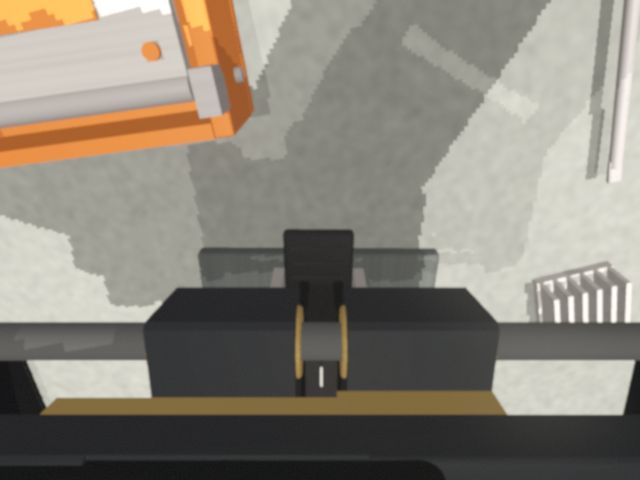

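View pics/s2.png

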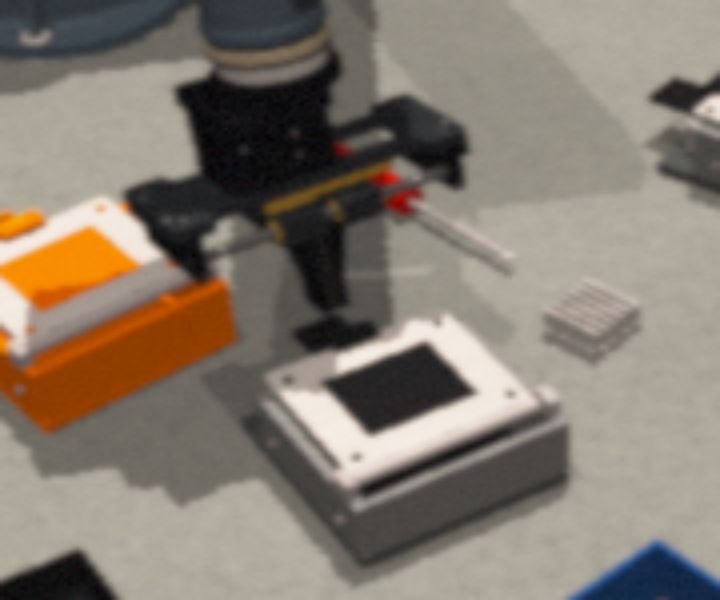

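The fingers are centred over the pad (u about 318 in the wrist view) and nothing is near. Now I'll press down.

Emit:
arm_command:
  commands:
    - {"translation": [0.208,0,0.978],"dr": [0,0,0],"jaw": 1}
    - {"translation": [0.04,0,0.2],"dr": [0,0,0],"jaw": 1}
    - {"translation": [0.02,0,0.1],"dr": [0,0,0],"jaw": 1}
    - {"translation": [0.02,0,0.1],"dr": [0,0,0],"jaw": 1}
    - {"translation": [0,0,0],"dr": [0,0,0],"jaw": 1}

```text
time_s: 4.17
position: [0.529, -0.1596, 0.046]
tcp_rot: [[-0.962, 0.183, 0.203], [0.179, 0.983, -0.037], [-0.207, 0.0, -0.978]]
force: [-4.7, 0.3, 4.2]
opening: 0.006
```

Run:
```python
from h import *
p,d=capture("scene");cv2.imwrite("pics/s3.png",cv2.resize(p[180:350,180:360,::-1],(635,600)))
s=read_state();print(s["time_s"],s["position"],s["force"],s["moment"])
```

```text
4.2167 [ 0.52902572 -0.15961431  0.04605446] [-4.28328643 -1.13242544  4.48306886] [-0.06971585  0.83255555 -0.05811896]
```

View pics/s3.png

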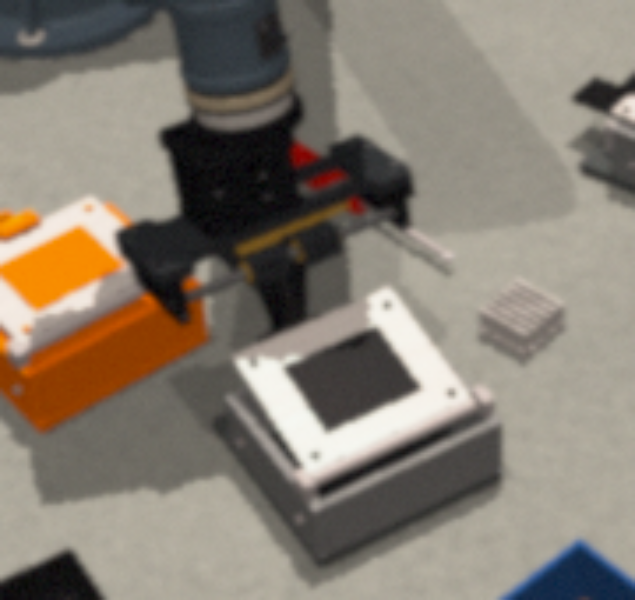

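The latch has let go and the lid is lifting. I'll back off toward the robot so that the spring can finish the lift.

Emit:
arm_command:
  commands:
    - {"translation": [0.3,0,-0.2],"dr": [0,0,0],"jaw": 1}
    - {"translation": [0.4,0,-0.35],"dr": [0,0,0],"jaw": 1}
    - {"translation": [0.8,0,-0.4],"dr": [0,0,0],"jaw": 1}
    - {"translation": [0.8,0,-0.4],"dr": [0,0,0],"jaw": 1}
    - {"translation": [0,0,-0.8],"dr": [0,0,0],"jaw": 1}
    - {"translation": [0,0,-0.8],"dr": [0,0,0],"jaw": 1}
    - {"translation": [0,0,0],"dr": [0,0,0],"jaw": 1}
    - {"translation": [0,0,0],"dr": [0,0,0],"jaw": 1}
    - {"translation": [0,0,0],"dr": [0,0,0],"jaw": 1}
    - {"translation": [0,0,0],"dr": [0,0,0],"jaw": 1}
    - {"translation": [0,0,0],"dr": [0,0,0],"jaw": 1}
    - {"translation": [0,0,0],"dr": [0,0,0],"jaw": 1}

```text
time_s: 5.22
position: [0.4593, -0.1467, 0.1048]
tcp_rot: [[-0.962, 0.183, 0.203], [0.18, 0.983, -0.037], [-0.207, 0.001, -0.978]]
force: [-0.1, -0.3, 0.7]
opening: 0.009
```

Run:
```python
from h import *
p,d=capture("scene");cv2.imwrite("pics/s4.png",cv2.resize(p[160:350,180:380,::-1],(630,600)));np.savez("s4.npz",p=p,d=d)
p,d=capture("top");cv2.imwrite("pics/t4.png",cv2.resize(p[150:270,330:450,::-1],(600,600)));np.savez("t4.npz",p=p,d=d)
s=read_state();pos=s["position"];F=np.array([[.983,-.184],[.184,.983]])
print(s["time_s"],pos,F@(pos[:2]-[.6133,-.1766]),s["force"],s["moment"])
```

```text
5.3167 [ 0.45934277 -0.14672183  0.1050011 ] [-0.15683754  0.00104211] [ 0.65540243 -0.51101943  0.89490019] [0.04214295 0.11680169 0.04162494]
```

View pics/s4.png

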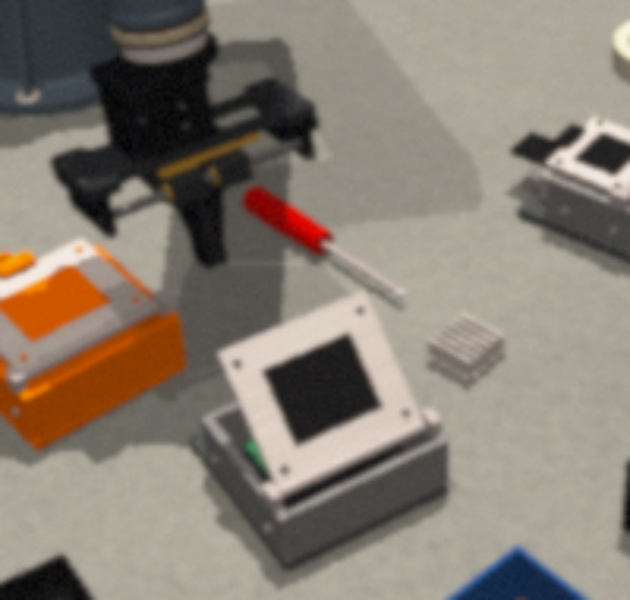

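View pics/t4.png

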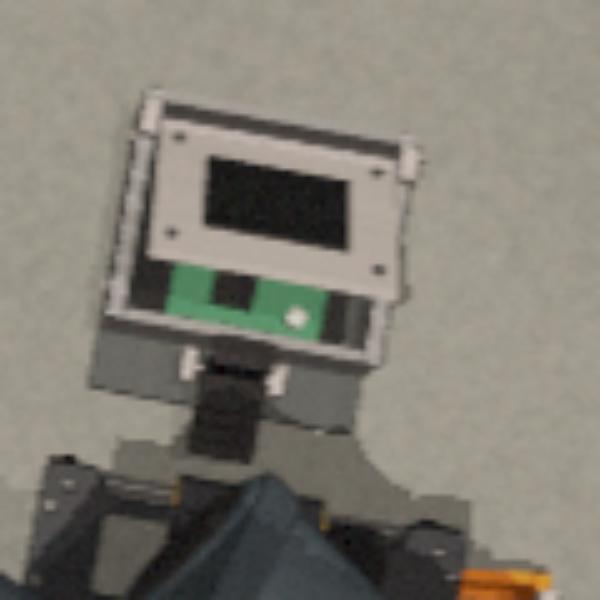

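The latch is clear and the lid stands on its spring, with the board lying inside. Next I'll bring the fingers in under the free edge.

Emit:
arm_command:
  commands:
    - {"translation": [-0.93,0,0.13],"dr": [0,0,0],"jaw": 1}
    - {"translation": [-0.93,0,0.13],"dr": [0,0,0],"jaw": 1}
    - {"translation": [-0.93,0,0.13],"dr": [0,0,0],"jaw": 1}
    - {"translation": [-0.93,0,0.13],"dr": [0,0,0],"jaw": 1}
    - {"translation": [-0.8,0,0.11],"dr": [0,0,0],"jaw": 1}
    - {"translation": [0,0,0],"dr": [0,0,0],"jaw": 1}
    - {"translation": [0,0,0],"dr": [0,0,0],"jaw": 1}

```text
time_s: 5.9
position: [0.5717, -0.1676, 0.1132]
tcp_rot: [[-0.962, 0.183, 0.204], [0.179, 0.983, -0.038], [-0.208, 0.0, -0.978]]
force: [-1.5, -0.4, 0.4]
opening: 0.001
```

Run:
```python
from h import *
p,d=capture("scene");cv2.imwrite("pics/s5.png",cv2.resize(p[160:350,180:380,::-1],(630,600)))
s=read_state();pos=s["position"];F=np.array([[.983,-.184],[.184,.983]])
print(s["time_s"],pos,F@(pos[:2]-[.6133,-.1766]),s["force"],s["moment"])
for uv in ((294,253),(249,272)): 
    X=ray("scene",uv,.133);print(F@(X[:2]-[.6133,-.1766]))
```

```text
5.95 [ 0.57013981 -0.16699159  0.11280831] [-0.04419441  0.00150359] [-0.43687069 -0.32515878 -0.19558043] [0.02140341 0.14750541 0.02318771]
[-0.02077631  0.05538353]
[-0.02202286 -0.06035958]
```

View pics/s5.png

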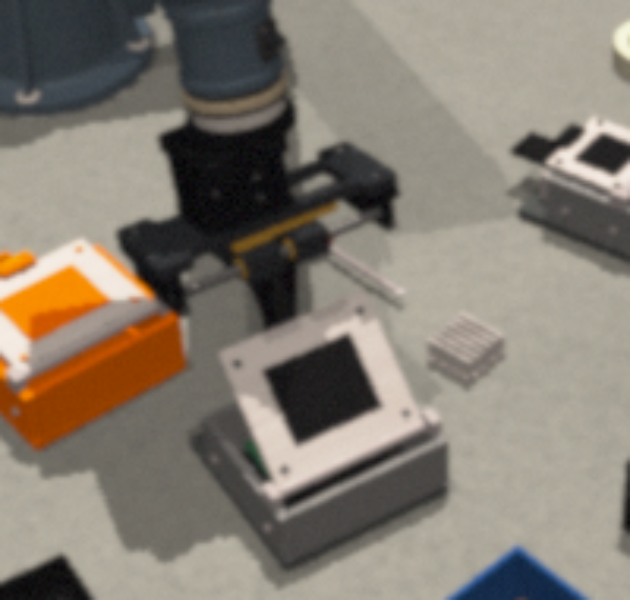

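The lid's edge is where predicted (about -22 mm, 133 mm high) and the fingers are in front of its underside. I'll sweep along the arc.

Emit:
arm_command:
  commands:
    - {"translation": [-0.45,0,-0.09],"dr": [0,0,0],"jaw": 1}
    - {"translation": [-0.45,0,-0.09],"dr": [0,0,0],"jaw": 1}
    - {"translation": [-0.45,0,-0.09],"dr": [0,0,0],"jaw": 1}
    - {"translation": [-0.45,0,-0.09],"dr": [0,0,0],"jaw": 1}
    - {"translation": [-0.45,0,-0.09],"dr": [0,0,0],"jaw": 1}
    - {"translation": [0,0,0],"dr": [0,0,0],"jaw": 1}

```text
time_s: 6.45
position: [0.6236, -0.1777, 0.1369]
tcp_rot: [[-0.961, 0.184, 0.206], [0.179, 0.983, -0.039], [-0.209, -0.0, -0.978]]
force: [-0.6, 0.1, -0.1]
opening: 0.006
```

Run:
```python
from h import *
p,d=capture("scene");cv2.imwrite("pics/s6.png",cv2.resize(p[160:350,180:380,::-1],(630,600)))
s=read_state();pos=s["position"];F=np.array([[.983,-.184],[.184,.983]])
print(s["time_s"],pos,F@(pos[:2]-[.6133,-.1766]),s["force"],s["moment"])
```

```text
6.5 [ 0.62236337 -0.17723436  0.13623579] [0.00902601 0.00104409] [-0.58436673  0.52843623 -1.10175042] [0.01259282 0.15885905 0.00350434]
```

View pics/s6.png

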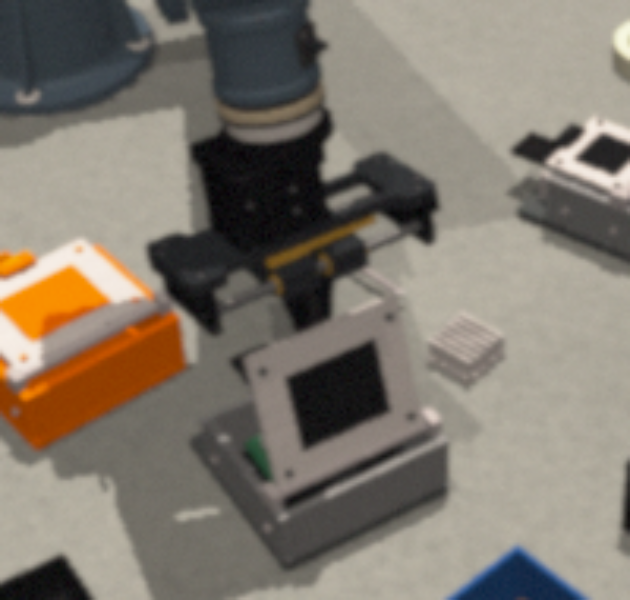

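Emit:
arm_command:
  commands:
    - {"translation": [-0.45,0,-0.09],"dr": [0,0,0],"jaw": 1}
    - {"translation": [-0.45,0,-0.09],"dr": [0,0,0],"jaw": 1}
    - {"translation": [-0.45,0,-0.09],"dr": [0,0,0],"jaw": 1}
    - {"translation": [-0.24,0,0.1],"dr": [0,0,0],"jaw": 1}
    - {"translation": [-0.24,0,0.1],"dr": [0,0,0],"jaw": 1}
    - {"translation": [-0.24,0,0.1],"dr": [0,0,0],"jaw": 1}
    - {"translation": [-0.24,0,0.1],"dr": [0,0,0],"jaw": 1}
    - {"translation": [0,0,0],"dr": [0,0,0],"jaw": 1}
    - {"translation": [0,0,0],"dr": [0,0,0],"jaw": 1}

```text
time_s: 7.25
position: [0.6779, -0.1874, 0.1442]
tcp_rot: [[-0.962, 0.183, 0.201], [0.179, 0.983, -0.037], [-0.204, 0.001, -0.979]]
force: [-3.3, -0.2, 0.8]
opening: 0.003
```

Run:
```python
from h import *
p,d=capture("scene");cv2.imwrite("pics/s7.png",cv2.resize(p[160:350,180:380,::-1],(630,600)))
s=read_state();pos=s["position"];F=np.array([[.983,-.184],[.184,.983]])
print(s["time_s"],pos,F@(pos[:2]-[.6133,-.1766]),s["force"],s["moment"])
```

```text
7.3 [ 0.67792717 -0.1874756   0.14422598] [0.06552961 0.00120068] [-4.34398875 -0.02862293  0.39847362] [ 0.05401485  0.70840593 -0.02564309]
```

View pics/s7.png

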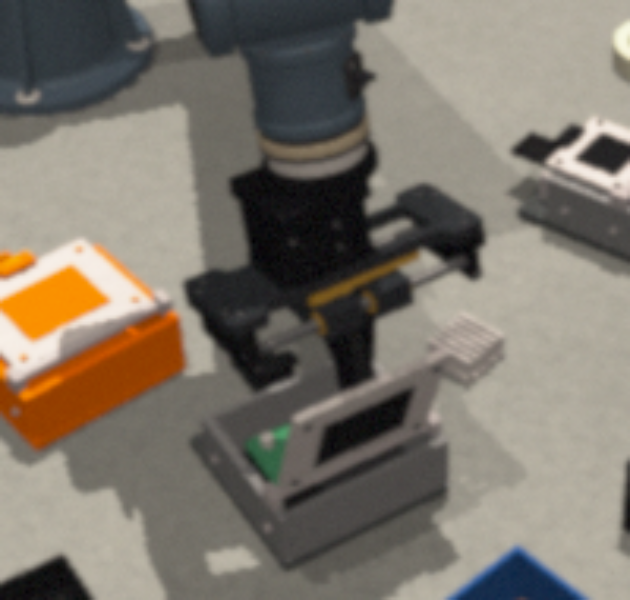

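The lid is against its stop (about 4 N reaction). I'll back away and rise.

Emit:
arm_command:
  commands:
    - {"translation": [0.4,0,-0.08],"dr": [0,0,0],"jaw": 1}
    - {"translation": [0.9,0,-0.25],"dr": [0,0,0],"jaw": 1}
    - {"translation": [0.9,0,-0.5],"dr": [0,0,0],"jaw": 1}
    - {"translation": [0.9,0,-0.8],"dr": [0,0,0],"jaw": 1}
    - {"translation": [0.8,0,-1],"dr": [0,0,0],"jaw": 1}
    - {"translation": [0.8,0,-1],"dr": [0,0,0],"jaw": 1}
    - {"translation": [0.8,0.5,-1],"dr": [0,0,0],"jaw": 1}
    - {"translation": [0.8,1,-0.5],"dr": [0,0,0],"jaw": 1}
    - {"translation": [0,1,0],"dr": [0,0,0],"jaw": 1}
    - {"translation": [0,1,0],"dr": [0,0,0],"jaw": 1}
    - {"translation": [0,0,0],"dr": [0,0,0],"jaw": 1}
    - {"translation": [0,0,0],"dr": [0,0,0],"jaw": 1}

```text
time_s: 8.3
position: [0.5183, -0.0679, 0.2384]
tcp_rot: [[-0.962, 0.181, 0.207], [0.177, 0.983, -0.038], [-0.21, -0.0, -0.978]]
force: [1.2, 0.1, 0.0]
opening: 0.009
```

Run:
```python
from h import *
p,d=capture("scene");cv2.imwrite("pics/s8.png",p[:,:,::-1])
q,d=capture("top");cv2.imwrite("pics/t8.png",q[:,:,::-1])
s=read_state();print(s["time_s"],s["position"],s["force"],s["qvel"].round(2))
c=camera_model("top");P=lambda u,v:c["pose"][:3,:3]@(np.linalg.solve(c["intrinsics"],[u,v,1])*d[v,u])+c["pose"][:3,3]
F=np.array([[.983,-.184],[.184,.983]])
pts=[]
for v in range(150,235,3):
    X=P(384,v);f=F@(X[:2]-[.6133,-.1766]);print(v,f.round(3),X[2].round(3),end=' | ')
```

```text
8.4 [ 0.51825871 -0.06925737  0.23805203] [-0.20499021  0.15432222 -0.77524746] [-0.93  0.46 -0.16 -0.12  0.42  0.19]
150 [0.147 0.008] 0.002 | 153 [0.091 0.023] 0.159 | 156 [0.086 0.021] 0.151 | 159 [0.08  0.019] 0.145 | 162 [0.077 0.016] 0.131 | 165 [0.072 0.014] 0.122 | 168 [0.069 0.012] 0.107 | 171 [0.064 0.009] 0.098 | 174 [0.059 0.007] 0.09 | 177 [0.056 0.004] 0.075 | 180 [0.051 0.002] 0.062 | 183 [0.044 0.   ] 0.062 | 186 [0.032 0.001] 0.077 | 189 [ 0.038 -0.007] 0.021 | 192 [ 0.031 -0.009] 0.016 | 195 [ 0.022 -0.009] 0.025 | 198 [ 0.013 -0.01 ] 0.026 | 201 [ 0.006 -0.012] 0.022 | 204 [-0.002 -0.013] 0.024 | 207 [-0.008 -0.015] 0.016 | 210 [-0.017 -0.015] 0.024 | 213 [-0.025 -0.017] 0.023 | 216 [-0.032 -0.019] 0.018 | 219 [-0.048 -0.014] 0.066 | 222 [-0.103  0.02 ] 0.348 | 225 [-0.109  0.019] 0.345 | 228 [-0.114  0.018] 0.344 | 231 [-0.149  0.042] 0.533 | 234 [-0.156  0.042] 0.544 |
```

View pics/s8.png

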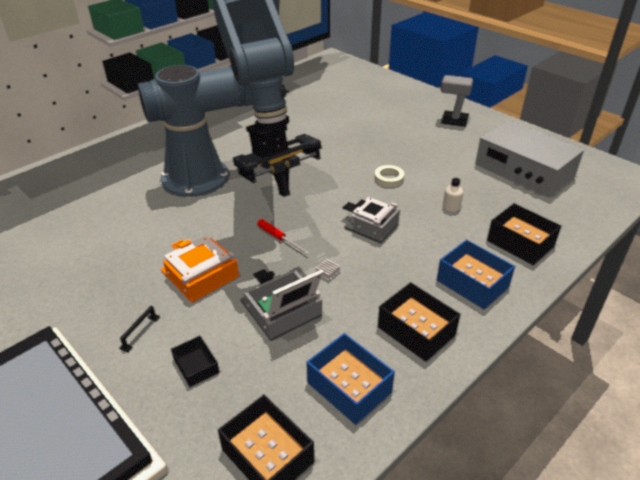

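View pics/t8.png

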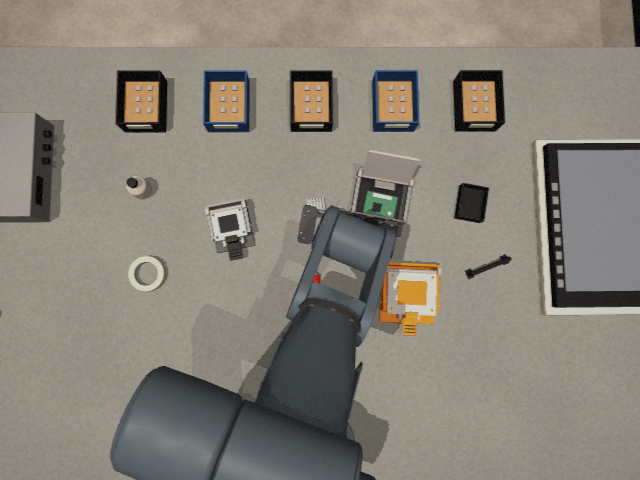

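The lid's edge is at (+91, 159 mm), which matches 1.9 rad, so it is on its stop. The board lies flat in its nest, everything else looks undisturbed and the gripper is clear.

```bash
python3 -c "
from rig import *
print(hand_in())"
```

```text
the job is handed in; nothing more can be done
None
```

The larger fixture is open: its lid rests fully back on its stop and the board can be reached. I handed the job in at about 8.4 s of the 43 s allowed.

- **Opening:** I pressed the release tab with closed fingertips at about 4–5 N. The latch let go and the spring raised the lid to about 0.75 rad. I then pushed the lid past upright until about 4 N showed it was on its stop, and backed away.
- **Lid check:** After backing off, depth put the lid's free edge at x = +91 mm, 159 mm high. That is about 1.9 rad, fully open.
- **Surroundings:** The board lies in its nest and the smaller fixture is shut. The loose things and the orange look-alike looked undisturbed in the last pictures; I judged that by eye and did not measure it. In the top view the arm partly hid the screwdriver and heat sink, but both were visible in the scene view.
- **Clear of contact:** The gripper stands clear at 0.24 m height, and the force reads about zero.
- **Disagreements:** The wrist camera placed the pad about 2.6 mm further sideways than the fixed cameras did, so I aimed about 1 mm towards its reading. During the press there was also a sideways force of about 4 N, perhaps the rising lid touching the gripper. It was gone once I had backed off, and the lid had finished lifting by then.

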